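Refit the loose peg of the plate rack

TASK

One peg has come out of the wooden plate rack and stands on the worktop. Pick it up and put it back into the empty socket at the end of the rack: feel for the hole with light pressure, then press the peg straight down past the stiff cork until it is fully home, and let go. Be gentle with the rack (never more than about 50 N on it) and leave the other things where they are.

Things in the scene. Friction and masses are not known exactly. Their poses are not given: they have to be found in the camera images.
- peg_mid (a point): centre (half-way up) of the loose peg: a plain round pale-wood dowel, diameter 24 mm, length 90 mm, with a 1 mm bevel at the foot, standing upright on the worktop; about 60 g. Its z axis points up along the peg
- peg_foot (a point): centre of the loose peg's lower end face, 45 mm below peg_mid
- rack: plate rack fixed to the worktop: oak bar 90 mm (its x) by 300 mm (its y), 32 mm high, origin at the centre of its underside. Two fixed pegs, diameter 24 mm, stand at its y = 0 and y = +100 mm and reach 106 mm above the worktop. At its -y end lies the dark steel socket plate, 70 mm square, rigid, 4 mm thick on top of the bar, with the empty hole in its middle
- socket_nominal (a point): where the hole should be: at the rack's y = -100 mm, on the flat top of the socket plate (36 mm above the worktop). The plate was screwed down by eye: the real hole centre lies up to 6 mm off this point along the rack's x and up to 6 mm along its y; that offset is not measured and differs each time
- home_nominal (a point): 20 mm below socket_nominal: the height of the peg's foot when fully home. The hole is round, sharp-edged and blind, diameter 25.5 mm. A cork plug lies 8 mm down it and slides down ahead of the peg only when pushed with about 8 N; after 12 mm it meets a hard stop
- mug: speckled white mug, 90 mm wide, 107 mm high, left of the work; origin under its centre. Leave alone
- mill: wooden pepper mill, 58 mm wide, 160 mm high, right of the work; origin under its centre. Leave alone
- tin: red food tin, 75 mm wide, 58 mm high, right of the work; origin under its centre. Leave alone
- spice_c: the nearest of the spice jars, standing by itself, black cap, 41 mm wide, 105 mm high, behind the work; origin under its centre. Leave alone
Not all that is in view belongs to the job. Of the things shaped like the part that bears peg_mid, the wooden one is meant.

How it is judged:
On the way:
1. the peg is lifted off the worktop, to above the socket plate's height (height (world z) of peg_foot above 0.034 m), for 0.1 s.
At the end, for the whole second after the job is handed in: the peg stands upright (within 6 degrees) and at rest in the socket's hole, its foot at least 18 of the 20 mm below the top of the socket plate (z of peg_foot in the frame of rack below 0.018 m and horizontal distance between peg_foot and socket_nominal below 0.012 m and angle between peg_mid's own z axis and vertical below 0.1 rad and linear speed of peg below 0.01 m/s); the robot touches nothing.
It fails at once if anything presses on the rack or its socket with more than 50 N (contact force between rack and anything else above 50 N).
It fails at once if the mug, mill, tin or the near spice jar is moved by more than 20 mm (distance of any of mug, mill, tin, spice_c from where it was at the start of the episode above 0.02 m).
It also fails if it takes over 72 s, if anything falls off the work surface, if the arm or the gripper's body presses on something with over 40 N, if the wrist force passes 120 N, or if a joint passes its speed limit or range.

ROBOT

A 7-joint arm with a two-finger parallel gripper is mounted at the origin on a cart in front of the work surface, level with it; the furniture and walls round the work are solid. World frame = base frame: x ahead of the robot, y to its left, z up, the work surface at z = 0. Lengths are in m, angles in rad, forces in N, time in s.
With the tool pointing down it reaches from about 0.4 to 0.85 m from the base axis. Payload 10.4 kg.
Tool frame: the origin (TCP) lies midway between the tips of the shut fingers; the grasp point (between the pads) lies 19 mm behind it (r.tcp_to_grasp is the z of the grasp point in the tool frame, in m); z points along the fingers, y is the line along which they close (so a half turn about z gives the same grasp; the last joint's range is limited). The gripper opens to 85 mm and grips with 20 to 120 N. Pads are 22 mm wide; open, the fingers measure 114 mm over their backs; the gripper's body (76 mm by 85 mm) begins 54 mm behind the grasp point. The pads swing forward as they close: fully open they stand 13 mm farther back than shut.
Start: joints at [1.179, 0.332, -0.065, 1.46, 0.022, 1.35, -0.088], TCP at [0.225, -0.583, 0.231] pointing down, gripper open.
Joint ranges: [-2.6, 2.6], [-0.5, 2.12], [-1.47, 1.34], [0.16, 2.42], [-1.27, 4.41], [0.06, 2.06], [-2.6, 2.6]. Speed limits (rad/s): [2.22, 2.22, 2.79, 2.79, 3.14, 3.14, 3.14].

INTERFACE

Orientations are given as a rotation vector (axis times angle).
In Python, from workcell import readout, cams, r gives the robot as it stands.
- The arm moves only by the tool apply_moves, never from a script. Its argument "increments" is a list of rows, each a list of 2 entries, a list of its own where there are three numbers: the shift along the tool's x, y, z in mm, then the turn, a rotation vector about the tool's x, y, z in rad. In form: [[[dx, dy, dz], [wx, wy, wz]], ...]. A call has 1 to 8 rows; each row shifts and turns the commanded pose from where the row before left it, along the tool's axes as they then stand; what a row does not reach is not made up. A row lasts 1/10 s, in which the tool goes at most 50 mm and 8.59 degrees, less where a joint would pass 70% of its speed; a pose out of reach is approached as far as the arm can. A call with a gripper value outside its range is refused whole. "hand" is the closure in counts, from 0 (fully open) to 255 (shut), set as the call begins (left out, the last holds). The fingers move at their own pace and stop on an object; "grip_force" is the grip in N (left out, the last holds). Time passes only in rows, so rows that do not move let the fingers close. It gives the time, the measured TCP pose, the force, the opening and the grip force at its end, in the units of the state.
- readout.get_state(): the state, without advancing time (a new reading comes with each control period).
- cams.grab_frame(name): name is "scene" or "side" or "wrist"; returns a dict with "img" (480x640x3 uint8, red, green, blue), "K" (3x3 intrinsics, pixels), "xyz" and "attitude" of the camera in the world; the wrist camera has in their place "mount" (4x4, takes a point from camera to tool coordinates, whose origin is the TCP and whose axes are the flange's). Camera axes: x right, y down, z forward; pixel columns grow to the right and rows downward; lengths in m; the calibration is good to about 2 mm. A picture is of the moment at which its call begins: read the wrist's pose just before it. There is no depth.
- r.close_job(): hands the job in; it is judged then, once.
The state is a dict: "time_s": time; "qpos": joint angles; "qvel": joint speeds; "tau": joint torques, N m; "position": TCP position; "ee_rot": TCP orientation; "wrist_force": force on the tool from outside, world axes, zero at the start; "moment": the same for the moment, N m; "opening": opening from 0.0 (shut) to 1.0 (fully open); "grasp_force": force on a finger pad.
Only numpy, scipy, OpenCV 4.12 (cv2) and the standard library are available. Lean on these libraries where they do the work, as an engineer would, in place of code of your own. Each camera call takes 0.05 s, during which the arm holds its last target. There are 200 camera calls.

## Working session

There is one attempt and no reset: what is moved stays moved. The work goes in short steps, Python scripts to look and compute and a tool call to move; the robot and the scene stay as the last step left them, time stands still between calls to the robot, and variables do not carry over. Pictures are saved under pics/ and viewed, at most 10 in all, crops included, and the job is handed in when it is done.

Besides the shell and the picture viewer there is one more tool, called after ">>>" as name(argument=value, ...) on one line, values as JSON. apply_moves: Moves the arm, as the interface text tells. Its arguments: {"type":"object","properties":{"increments":{"type":"array","items":{"type":"array"}},"hand":{"type":"number"},"grip_force":{"type":"number"}},"required":["increments"]}

```bash
mkdir -p pics; cat > h.py <<'E'
import numpy as np,cv2
from scipy.spatial.transform import Rotation as R
from workcell import readout,cams,r
def grab(n,f=None):
    s=readout.get_state(); d=cams.grab_frame(n)
    if f: cv2.imwrite('pics/'+f,d['img'][:,:,::-1])
    if 'mount' in d:
        T=np.eye(4);T[:3,:3]=R.from_rotvec(s['ee_rot']).as_matrix();T[:3,3]=s['position'];d['T']=T@np.array(d['mount'])
    else:
        T=np.eye(4);a=np.array(d['attitude']);T[:3,:3]=a if a.shape==(3,3) else R.from_rotvec(a).as_matrix();T[:3,3]=d['xyz'];d['T']=T
    return d
def ray(d,u,v):
    k=np.linalg.inv(np.array(d['K']))@[u,v,1]; return d['T'][:3,3],d['T'][:3,:3]@k
def onz(d,u,v,z):
    o,k=ray(d,u,v); return o+k*(z-o[2])/k[2]
def proj(d,p):
    q=np.linalg.inv(d['T'])@np.append(p,1); q=np.array(d['K'])@q[:3]; return q[:2]/q[2]
E
python3 - <<'E'
from h import *
for n in('scene','side','wrist'):
    d=grab(n,n+'1.png'); print(n,np.round(d['T'],3).tolist(),np.array(d['K']).tolist(), d.get('attitude'))
s=readout.get_state();print(s, r.tcp_to_grasp)
E
```

```text
scene [[0.878, -0.364, 0.309, 0.002], [-0.478, -0.658, 0.582, -0.99], [-0.009, -0.659, -0.752, 1.336], [0.0, 0.0, 0.0, 1.0]] [[598.1694248584034, 0.0, 313.86091803964496], [0.0, 598.1694248584034, 244.51905143221902], [0.0, 0.0, 1.0]] [-2.35718645  0.60363722 -0.21567062]
side [[0.955, -0.167, 0.246, 0.159], [-0.297, -0.491, 0.819, -1.24], [-0.015, -0.855, -0.519, 0.85], [0.0, 0.0, 0.0, 1.0]] [[539.9793338761964, 0.0, 313.29556127436126], [0.0, 539.9793338761964, 234.57122177063337], [0.0, 0.0, 1.0]] [-2.09492688  0.32763658 -0.1632818 ]
wrist [[0.36, -0.893, -0.269, 0.294], [-0.933, -0.345, -0.103, -0.556], [-0.001, 0.288, -0.958, 0.373], [0.0, 0.0, 0.0, 1.0]] [[364.0976120014236, 0.0, 321.0423989814703], [0.0, 364.0976120014236, 234.3766828665282], [0.0, 0.0, 1.0]] None
{'time_s': 0.15, 'qpos': array([ 1.17939712,  0.33272975, -0.06465225,  1.46073537,  0.02159914,
        1.34991479, -0.0884912 ]), 'qvel': array([-0.00010022, -0.002904  , -0.00120309, -0.00094787,  0.00085278,
        0.00237321,  0.00028861]), 'tau': array([-7.23827434e-04, -6.25830603e+01,  4.80984198e-02, -3.91848314e+01,
        1.61538587e-02,  7.49288185e-03,  1.90413232e-07]), 'position': array([ 0.22518105, -0.58272146,  0.2307029 ]), 'ee_rot': array([-3.08729455e+00, -5.75805742e-01,  4.09572260e-04]), 'wrist_force': array([1.04492052, 0.4891625 , 0.02538538]), 'moment': array([-0.00931918, -0.00350287,  0.01480306]), 'grasp_force': 0.0, 'opening': 0.9984376349443171} -0.0187
```

View pics/scene1.png

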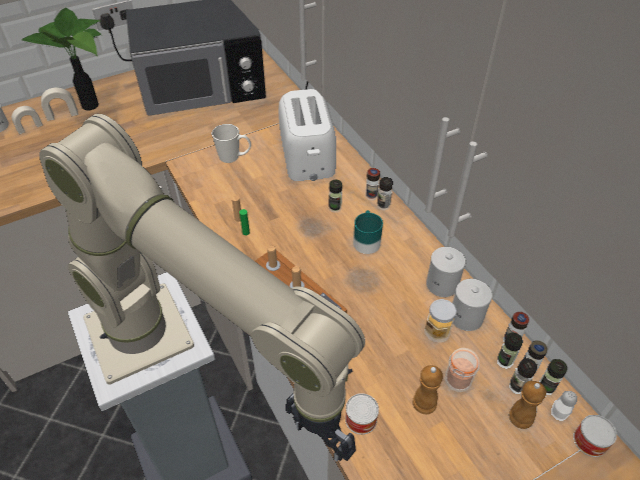

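View pics/side1.png

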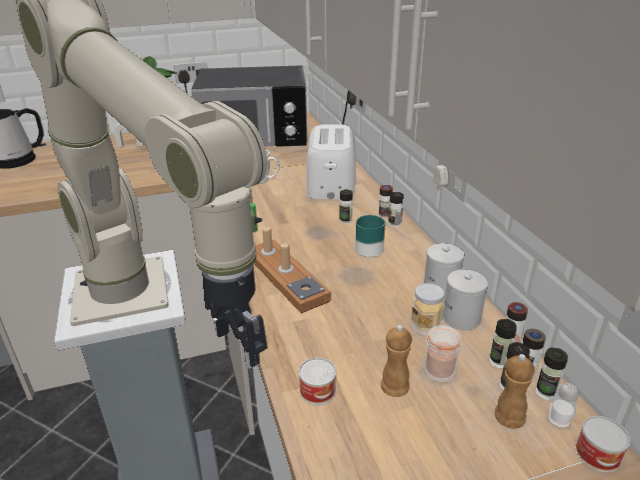

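The scene view shows the wooden peg at about (237,208), with a green decoy at (244,222). The rack's fixed pegs are at (272,258) and (296,277). In the side view the socket hole is at about (306,288) and the fixed peg tops at (267,230) and (285,246).

```bash
python3 - <<'E'
from h import *
d=grab('scene');e=grab('side')
print('peg top',onz(d,236.5,199,.09),'foot',onz(d,237.5,219,.0))
print('green top',onz(d,244,211,.09), onz(d,246,234,0))
print('rack pegs scene',onz(d,272,249,.106),onz(d,296,268,.106))
print('rack pegs side',onz(e,267,230,.106),onz(e,285,246,.106),'hole',onz(e,306,288,.036))
a=cv2.resize(d['img'][170:320,190:350],None,fx=4,fy=4,interpolation=2)
b=cv2.resize(e['img'][190:320,230:345],None,fx=4,fy=4,interpolation=2)
c=np.zeros((600,800,3),np.uint8)
a=cv2.resize(d['img'][180:300,210:310],(400,480),interpolation=2);b=cv2.resize(e['img'][200:320,240:340],(400,480),interpolation=2)
cv2.imwrite('pics/crop.png',np.hstack([a,b])[:,:,::-1])
E
```

```text
peg top [0.39998767 0.24442719 0.09      ] foot [0.3958847  0.25103751 0.        ]
green top [0.39903418 0.18787304 0.09      ] [0.39307453 0.18098707 0.        ]
rack pegs scene [0.40130316 0.00334408 0.106     ] [ 0.42784685 -0.08725459  0.106     ]
rack pegs side [ 0.40111884 -0.00287407  0.106     ] [ 0.42677982 -0.09650325  0.106     ] hole [ 0.4520093  -0.19532301  0.036     ]
```

View pics/crop.png

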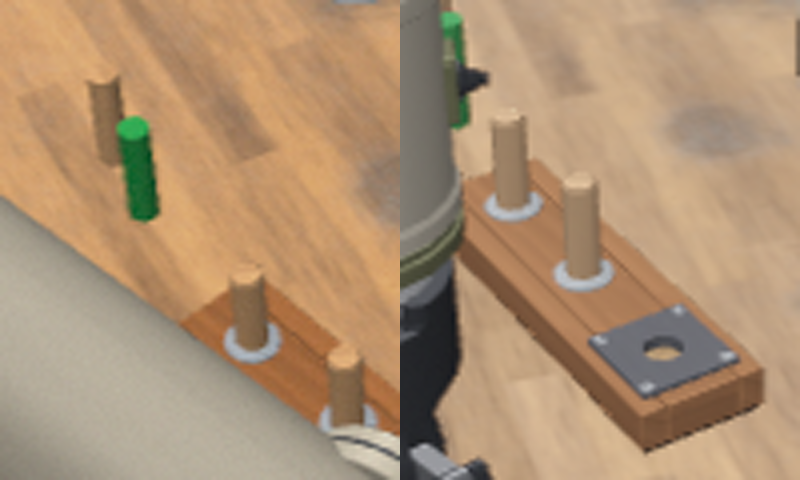

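```bash
cat >> h.py <<'E'
def Rz(az):  # tool down, tool y at azimuth az (deg)
    a=np.radians(az);y=np.array([np.cos(a),np.sin(a),0]);z=np.array([0,0,-1.]);return np.column_stack([np.cross(y,z),y,z])
def plan(p1,az,n,wps=None):
    s=readout.get_state();p=np.array(s['position']);M=R.from_rotvec(s['ee_rot']);w=(M.inv()*R.from_matrix(Rz(az))).as_rotvec()
    print('from',np.round(p,4),'turn',np.round(w,3))
    p0=p.copy()
    for i in range(n):
        t=p0+(np.array(p1)-p0)*(i+1)/n
        d=np.round(M.inv().apply(t-p)*1000,1);ww=np.round(w/n,3)
        print([d.tolist(),ww.tolist()],end=', ')
        p=p+M.apply(d/1000);M=M*R.from_rotvec(ww)
    print('\nend',p.round(4),M.as_rotvec().round(3))
E
python3 -c "
from h import *
plan([.452,-.193,.2],15.5,12)"
```

```text
from [ 0.2253 -0.5828  0.231 ] turn [-0.    -0.    -1.473]
[[29.3, -23.5, 2.6], [-0.0, -0.0, -0.123]], [[32.0, -19.7, 2.6], [-0.0, -0.0, -0.123]], [[34.2, -15.6, 2.6], [-0.0, -0.0, -0.123]], [[35.8, -11.4, 2.6], [-0.0, -0.0, -0.123]], [[37.0, -6.8, 2.6], [-0.0, -0.0, -0.123]], [[37.5, -2.3, 2.6], [-0.0, -0.0, -0.123]], [[37.5, 2.4, 2.6], [-0.0, -0.0, -0.123]], [[36.9, 6.9, 2.6], [-0.0, -0.0, -0.123]], [[35.8, 11.5, 2.5], [-0.0, -0.0, -0.123]], [[34.2, 15.7, 2.6], [-0.0, -0.0, -0.123]], [[31.9, 19.8, 2.6], [-0.0, -0.0, -0.123]], [[29.3, 23.5, 2.6], [-0.0, -0.0, -0.123]], 
end [ 0.4519 -0.193   0.2   ] [-1.897 -2.504 -0.   ]
```

>>> apply_moves(increments=[[[29, -23, 2], [0, 0, -0.123]], [[32, -20, 2], [0, 0, -0.123]], [[34, -16, 2], [0, 0, -0.123]], [[36, -11, 2], [0, 0, -0.123]], [[37, -7, 3], [0, 0, -0.123]], [[37, -2, 3], [0, 0, -0.123]], [[37, 2, 3], [0, 0, -0.123]], [[37, 7, 3], [0, 0, -0.123]]], hand=0, grip_force=60)

```text
time_s: 1.05
position: [0.376, -0.3227, 0.2113]
ee_rot: [2.445, 1.972, -0.0]
wrist_force: [0.4, 0.2, 0.6]
opening: 1.002
grasp_force: 0.0
```

>>> apply_moves(increments=[[[36, 11, 3], [0, 0, -0.123]], [[34, 16, 3], [0, 0, -0.123]], [[32, 20, 3], [0, 0, -0.123]], [[29, 23, 2], [0, 0, -0.123]], [[0, 0, 0], [0, 0, 0]], [[0, 0, 0], [0, 0, 0]]])

```text
time_s: 1.65
position: [0.4509, -0.1939, 0.2003]
ee_rot: [-1.896, -2.505, 0.0]
wrist_force: [-0.3, -0.4, 0.8]
opening: 1.002
grasp_force: 0.0
```

```bash
python3 -c "
from h import *
d=grab('wrist','w1.png')
print(readout.get_state()['position'],proj(d,[.452,-.193,.036]))
print(readout.get_state()['wrist_force'])"
```

```text
[ 0.45041574 -0.19489937  0.20025513] [322.58696841 212.46933495]
[ 0.03409585 -0.81950254  0.05161342]
```

View pics/w1.png

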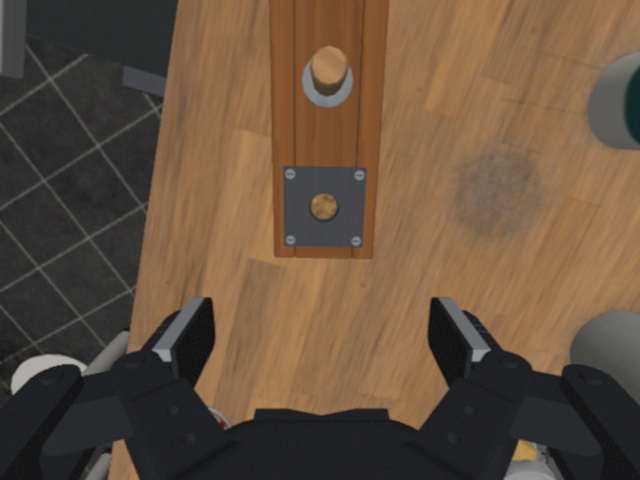

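The wrist view shows the hole at (323,207) in a dark plate spanning (283–366, 166–247). The nearest fixed peg is at (328,75).

```bash
cat > hole.py <<'E'
from h import *
def hole(d,u0=323,v0=207,w=26):
    g=d['img'].astype(int); h=(g[:,:,0]-g[:,:,2])
    m=((h>25)*255).astype(np.uint8)
    c,_=cv2.findContours(m[v0-w:v0+w,u0-w:u0+w],cv2.RETR_EXTERNAL,cv2.CHAIN_APPROX_NONE)
    c=max(c,key=cv2.contourArea);e=cv2.fitEllipse(c);return e[0][0]+u0-w,e[0][1]+v0-w,e[1]
E
python3 - <<'E'
from hole import *
d=grab('wrist');u,v,a=hole(d);print(u,v,a,'cork',onz(d,u,v,.028),'top',onz(d,u,v,.036), np.array(a)/364*(d['T'][2,3]-.03))
print('plate c',onz(d,324.6,206.6,.036))
g=d['img'];print(g[207,300:346:2].tolist());print(g[186:228:2,323].tolist())
E
```

```text
324.35850715637207 204.82922554016113 (25.109106063842773, 26.187454223632812) cork [ 0.45173357 -0.18883291  0.028     ] top [ 0.4511915  -0.18718618  0.036     ] [0.02156183 0.02248783]
plate c [ 0.45181337 -0.18862486  0.036     ]
[[70, 70, 73], [70, 72, 75], [71, 73, 76], [69, 70, 74], [68, 69, 75], [57, 55, 56], [113, 88, 60], [137, 104, 66], [141, 108, 68], [145, 111, 70], [139, 106, 67], [137, 105, 64], [140, 108, 69], [149, 114, 70], [156, 118, 73], [161, 122, 76], [157, 121, 75], [142, 109, 67], [123, 94, 59], [62, 52, 46], [63, 64, 69], [70, 70, 74], [69, 70, 75]]
[[70, 71, 74], [67, 69, 73], [68, 70, 75], [101, 85, 73], [144, 110, 67], [135, 102, 64], [136, 104, 66], [139, 107, 68], [141, 108, 67], [142, 108, 69], [141, 107, 67], [137, 106, 67], [131, 100, 62], [132, 101, 64], [142, 109, 68], [134, 103, 65], [79, 68, 58], [56, 56, 61], [67, 68, 72], [67, 68, 72], [68, 69, 74]]
```

```bash
python3 -c "
from h import *
plan([.400,.245,.215],15.5,10)"
```

```text
from [ 0.4502 -0.1954  0.2003] turn [-0.     0.     0.001]
[[43.8, 7.0, -1.5], [-0.0, 0.0, 0.0]], [[43.7, 6.9, -1.5], [-0.0, 0.0, 0.0]], [[43.8, 7.0, -1.5], [-0.0, 0.0, 0.0]], [[43.8, 7.0, -1.5], [-0.0, 0.0, 0.0]], [[43.8, 7.0, -1.5], [-0.0, 0.0, 0.0]], [[43.7, 6.9, -1.4], [-0.0, 0.0, 0.0]], [[43.8, 7.0, -1.5], [-0.0, 0.0, 0.0]], [[43.8, 7.0, -1.5], [-0.0, 0.0, 0.0]], [[43.7, 6.9, -1.5], [-0.0, 0.0, 0.0]], [[43.8, 7.0, -1.5], [-0.0, 0.0, 0.0]], 
end [0.4   0.245 0.215] [ 1.900e+00  2.502e+00 -1.000e-03]
```

>>> apply_moves(increments=[[[44, 7, -2], [0, 0, 0]], [[44, 7, -1], [0, 0, 0]], [[44, 7, -2], [0, 0, 0]], [[44, 7, -1], [0, 0, 0]], [[44, 7, -2], [0, 0, 0]], [[44, 7, -1], [0, 0, 0]], [[44, 7, -2], [0, 0, 0]], [[44, 7, -1], [0, 0, 0]]])

```text
time_s: 2.55
position: [0.4095, 0.1601, 0.2127]
ee_rot: [1.901, 2.499, 0.0]
wrist_force: [0.6, -0.9, -0.1]
opening: 1.002
grasp_force: 0.0
```

>>> apply_moves(increments=[[[44, 7, -2], [0, 0, 0]], [[42, 7, -1], [0, 0, 0]], [[0, 0, 0], [0, 0, 0]], [[0, 0, 0], [0, 0, 0]]])

```text
time_s: 2.95
position: [0.3999, 0.2459, 0.2151]
ee_rot: [-1.898, -2.503, 0.001]
wrist_force: [1.9, -1.0, -0.6]
opening: 0.999
grasp_force: 0.0
```

```bash
python3 -c "
from h import *
d=grab('wrist','w2.png')
print(readout.get_state()['position'],readout.get_state()['wrist_force'],proj(d,[.399,.247,.09]),proj(d,[.399,.247,.0]))
np.save('w2T.npy',d['T'])"
```

```text
[0.40020096 0.24496674 0.215076  ] [ 0.32977513 -0.73428877 -0.3337875 ] [320.42902124 223.49747234] [320.53968717 199.95156477]
```

View pics/w2.png

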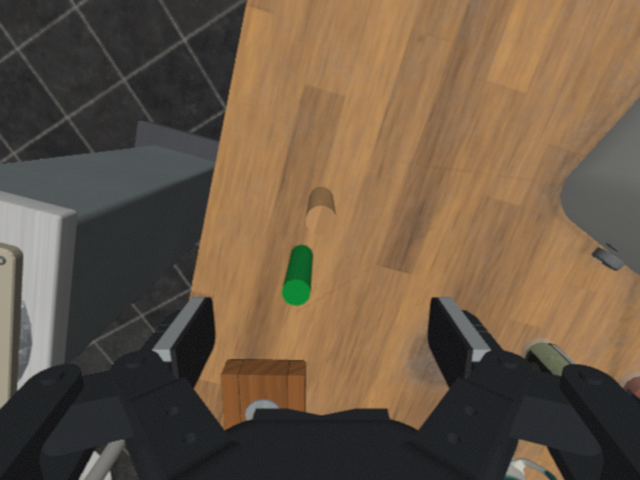

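The wrist view shows the peg at about (321,208), camouflaged against the wood, and the green peg's top at (296,291). I'll enlarge it.

```bash
python3 -c "
import cv2
a=cv2.imread('pics/w2.png')[170:250,280:360];a=cv2.resize(a,(560,560),interpolation=2);cv2.imwrite('pics/w2c.png',cv2.convertScaleAbs(a,alpha=1.6,beta=-60))"
```

```text
(no output)
```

View pics/w2c.png

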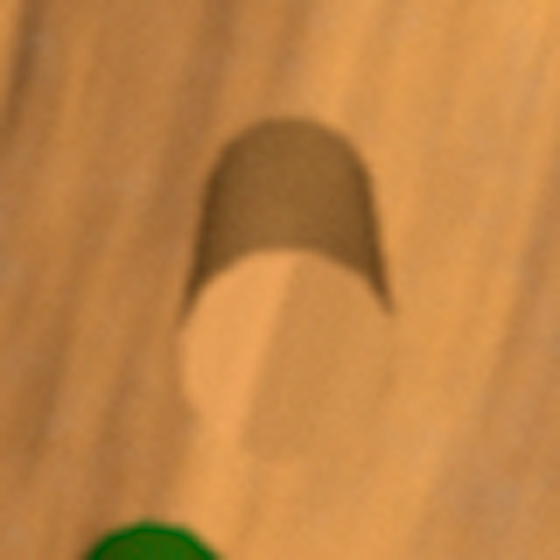

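```bash
python3 - <<'E'
from h import *
d=grab('wrist');print(onz(d,320.9,220.7,.09),onz(d,321.1,198.5,0))
plan([.3998,.249,.215],15.5,1)
E
```

```text
[0.39912141 0.24819751 0.09      ] [0.39953077 0.2474922  0.        ]
from [0.4003 0.2445 0.2151] turn [-0.     0.001  0.   ]
[[4.5, 0.7, 0.0], [-0.0, 0.001, 0.0]], 
end [0.3998 0.249  0.215 ] [-1.901 -2.501  0.   ]
```

>>> apply_moves(increments=[[[4, 0, 30], [0, 0, 0]], [[0, 0, 40], [0, 0, 0]], [[0, 0, 40], [0, 0, 0]], [[0, 0, 35], [0, 0, 0]], [[0, 0, 20], [0, 0, 0]], [[0, 0, 4], [0, 0, 0]], [[0, 0, 0], [0, 0, 0]], [[0, 0, 0], [0, 0, 0]]])

```text
time_s: 3.85
position: [0.3996, 0.25, 0.0475]
ee_rot: [1.898, 2.502, 0.002]
wrist_force: [-0.0, -0.2, 0.8]
opening: 0.999
grasp_force: 0.0
```

>>> apply_moves(increments=[[[0, 0, 0], [0, 0, 0]], [[0, 0, 0], [0, 0, 0]], [[0, 0, 0], [0, 0, 0]], [[0, 0, 0], [0, 0, 0]], [[0, 0, 0], [0, 0, 0]], [[0, 0, 0], [0, 0, 0]], [[0, 0, 0], [0, 0, 0]], [[0, 0, 0], [0, 0, 0]]], hand=255, grip_force=60)

```text
time_s: 4.65
position: [0.3987, 0.2503, 0.0466]
ee_rot: [1.897, 2.504, 0.0]
wrist_force: [-1.1, -1.0, 5.7]
opening: 0.269
grasp_force: 58.4
```

>>> apply_moves(increments=[[[0, 0, -5], [0, 0, 0]], [[0, 0, -15], [0, 0, 0]], [[0, 0, -30], [0, 0, 0]], [[0, 0, -40], [0, 0, 0]], [[0, 0, -30], [0, 0, 0]], [[-20, -3, -4], [0, 0, 0]], [[-40, -6, 0], [0, 0, 0]], [[-44, -7, 0], [0, 0, 0]]])

```text
time_s: 5.45
position: [0.4113, 0.1458, 0.1716]
ee_rot: [1.893, 2.506, 0.002]
wrist_force: [0.8, -1.0, -0.5]
opening: 0.268
grasp_force: 58.8
```

```bash
python3 -c "
from h import *
print(readout.get_state()['grasp_force'],readout.get_state()['wrist_force'])
plan([.461,-.222,.165],15.5,9)"
```

```text
58.78933489322662 [ 0.75087901 -0.95017058 -0.46337358]
from [0.4113 0.1458 0.1716] turn [0.002 0.    0.007]
[[-40.8, -5.9, 0.7], [0.0, 0.0, 0.001]], [[-40.8, -5.8, 0.7], [0.0, 0.0, 0.001]], [[-40.9, -5.8, 0.8], [0.0, 0.0, 0.001]], [[-40.8, -5.7, 0.7], [0.0, 0.0, 0.001]], [[-40.9, -5.7, 0.7], [0.0, 0.0, 0.001]], [[-40.8, -5.7, 0.7], [0.0, 0.0, 0.001]], [[-40.9, -5.6, 0.8], [0.0, 0.0, 0.001]], [[-40.8, -5.6, 0.7], [0.0, 0.0, 0.001]], [[-40.9, -5.5, 0.7], [0.0, 0.0, 0.001]], 
end [ 0.461 -0.222  0.165] [1.904e+00 2.497e+00 2.000e-03]
```

>>> apply_moves(increments=[[[-41, -6, 0], [0, 0, 0]], [[-41, -6, 0], [0, 0, 0]], [[-41, -6, 0], [0, 0, 0]], [[-41, -6, 0], [0, 0, 0]], [[-41, -6, 0], [0, 0, 0]], [[-41, -6, 0], [0, 0, 0]], [[-41, -5, 0], [0, 0, 0]], [[-41, -5, 0], [0, 0, 0]]])

```text
time_s: 6.25
position: [0.456, -0.1839, 0.1716]
ee_rot: [1.896, 2.504, 0.001]
wrist_force: [1.0, 0.4, 0.3]
opening: 0.267
grasp_force: 58.8
```

>>> apply_moves(increments=[[[-41, -5, 0], [0, 0, 0]], [[0, 0, 20], [0, 0, 0]], [[0, 0, 40], [0, 0, 0]], [[0, 0, 15], [0, 0, 0]], [[0, 0, 0], [0, 0, 0]], [[0, 0, 0], [0, 0, 0]], [[0, 0, 0], [0, 0, 0]]])

```text
time_s: 6.95
position: [0.4631, -0.2235, 0.0972]
ee_rot: [1.895, 2.502, 0.001]
wrist_force: [0.6, -0.1, -1.0]
opening: 0.269
grasp_force: 58.8
```

```bash
python3 -c "
from h import *
s=readout.get_state();d=grab('wrist','w3.png')
print(s['position'],s['ee_rot'],s['wrist_force'],proj(d,[.4518,-.1885,.036]))
M=R.from_rotvec(s['ee_rot']).as_matrix()
for x in(-12,-2,10): print(proj(d,s['position']+M@[x/1e3,0,.0466]))"
```

```text
[ 0.46312503 -0.22352058  0.09723747] [1.89507909e+00 2.50226532e+00 5.12412622e-04] [ 0.64361361 -0.14932612 -1.02921564] [318.44462062 192.06291552]
[321.18030218 282.4515122 ]
[321.18109738 265.94827705]
[321.18208213 245.5110154 ]
```

View pics/w3.png

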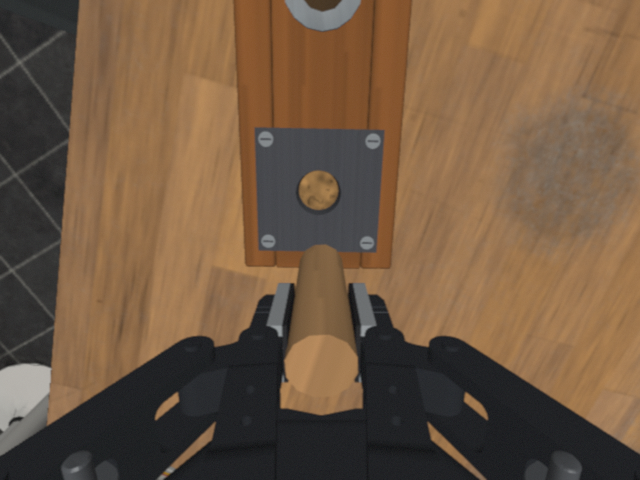

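The wrist view now shows the held peg's foot edge at (321,244) and the hole at about (319,191). I'll measure the rim more exactly.

```bash
python3 - <<'E'
from h import *
s=readout.get_state();d=grab('wrist');g=d['img']
print(g[190,290:350:2].tolist()); print([(v,g[v,319].tolist()) for v in list(range(164,176))+list(range(205,222))])
gr=g.astype(int); sub=gr[160:225,288:352]; m=((np.abs(sub.sum(2)-sub[0:4].sum(2).mean())>30)|(sub[:,:,0]-sub[:,:,2]>8)).astype(np.uint8)
c,_=cv2.findContours(m,cv2.RETR_EXTERNAL,cv2.CHAIN_APPROX_NONE);c=max(c,key=cv2.contourArea);e=cv2.fitEllipse(c);print(cv2.boundingRect(c),e)
u,v=e[0][0]+288,e[0][1]+160; p=onz(d,u,v,.036)
M=R.from_rotvec(s['ee_rot']).as_matrix();print('hole',u,v,p,'tool',M.T@(p-s['position'])*1000)
E
```

```text
[[72, 72, 75], [71, 73, 77], [70, 71, 75], [56, 57, 59], [65, 58, 47], [130, 101, 64], [134, 102, 63], [135, 104, 66], [139, 106, 67], [136, 104, 65], [136, 104, 66], [142, 109, 68], [146, 111, 70], [147, 111, 69], [146, 112, 71], [152, 116, 72], [162, 124, 77], [162, 124, 77], [151, 114, 72], [143, 109, 68], [161, 122, 77], [164, 125, 78], [156, 119, 75], [143, 110, 69], [94, 74, 53], [47, 49, 53], [72, 72, 78], [72, 72, 77], [73, 75, 78], [71, 72, 76]]
[(164, [71, 72, 77]), (165, [73, 73, 77]), (166, [71, 72, 77]), (167, [72, 73, 77]), (168, [70, 73, 77]), (169, [78, 75, 75]), (170, [101, 86, 69]), (171, [136, 104, 68]), (172, [142, 109, 67]), (173, [139, 106, 66]), (174, [134, 101, 62]), (175, [127, 97, 59]), (205, [154, 118, 73]), (206, [146, 113, 69]), (207, [142, 108, 67]), (208, [138, 105, 66]), (209, [122, 96, 65]), (210, [77, 67, 59]), (211, [53, 55, 59]), (212, [54, 58, 60]), (213, [54, 54, 58]), (214, [59, 60, 64]), (215, [70, 70, 73]), (216, [73, 74, 79]), (217, [72, 71, 76]), (218, [71, 72, 76]), (219, [71, 72, 78]), (220, [71, 72, 77]), (221, [74, 74, 79])]
(8, 10, 46, 45) ((30.271942138671875, 31.88184356689453), (43.982906341552734, 44.684906005859375), 101.00119018554688)
hole 318.2719421386719 191.88184356689453 [ 0.45158418 -0.1884583   0.036     ] tool [37.03236918 -1.6225141  60.99281454]
```

>>> apply_moves(increments=[[[10, -0.5, 0], [0, 0, 0]], [[15, -0.8, 0], [0, 0, 0]], [[13, -0.5, 0], [0, 0, 0]], [[0, 0, 5], [0, 0, 0]], [[0, 0, 4], [0, 0, 0]], [[0, 0, 2], [0, 0, 0]], [[0, 0, 0], [0, 0, 0]], [[0, 0, 0], [0, 0, 0]]])

```text
time_s: 7.85
position: [0.45, -0.1875, 0.0842]
ee_rot: [-1.898, -2.503, -0.0]
wrist_force: [-0.3, -0.7, 0.5]
opening: 0.261
grasp_force: 58.8
```

```bash
cat > st.py <<'E'
from h import *
s=readout.get_state();M=R.from_rotvec(s['ee_rot']).as_matrix()
p=np.array([.46312503,-.22352058,.09723747])
print('err tool xy to target',(np.array([38.1,-1.8,0])-M.T@(s['position']-p)*1000)[:2].round(2),'foot above plate mm',((s['position'][2]-.0466-.036)*1000).round(2),'F tool',(M.T@s['wrist_force']).round(2),'mom',(M.T@s['moment']).round(2),'axis',M[:,2].round(4),s['time_s'],s['opening'])
E
python3 st.py
```

```text
err tool xy to target [-0.1   1.08] foot above plate mm 1.58 F tool [-0.58 -0.44 -0.45] mom [-0.03  0.01  0.  ] axis [-1.e-04  2.e-04 -1.e+00] 7.85 0.26097129109684014
```

>>> apply_moves(increments=[[[0, 0, 0], [0, 0, 0]], [[0, 0, 0], [0, 0, 0]]])

```text
time_s: 8.05
position: [0.4501, -0.1873, 0.0844]
ee_rot: [1.897, 2.504, 0.0]
wrist_force: [0.1, -0.5, -0.7]
opening: 0.266
grasp_force: 58.8
```

```bash
python3 st.py
```

```text
err tool xy to target [-0.26  0.94] foot above plate mm 1.8 F tool [-0.54 -0.08  0.74] mom [ 0.02 -0.04 -0.02] axis [ 2.e-04 -1.e-04 -1.e+00] 8.05 0.2660043216026609
```

>>> apply_moves(increments=[[[0, 0, 0], [0, 0, 0]], [[0, 0, 0], [0, 0, 0]]])

```text
time_s: 8.25
position: [0.4501, -0.1873, 0.0844]
ee_rot: [1.897, 2.504, -0.0]
wrist_force: [-0.4, -0.3, -0.1]
opening: 0.265
grasp_force: 58.8
```

```bash
python3 st.py
```

```text
err tool xy to target [-0.34  0.97] foot above plate mm 1.79 F tool [-0.17 -0.51  0.13] mom [0.02 0.06 0.04] axis [ 2.e-04 -2.e-04 -1.e+00] 8.25 0.26494422345185503
```

>>> apply_moves(increments=[[[-0.3, 0.9, 0], [0, 0, 0]], [[0, 0, 0.8], [0, 0, 0]], [[0, 0, 0.8], [0, 0, 0]], [[0, 0, 0.5], [0, 0, 0]], [[0, 0, 0], [0, 0, 0]]])

```text
time_s: 8.75
position: [0.4509, -0.1872, 0.0821]
ee_rot: [-1.897, -2.504, 0.0]
wrist_force: [0.7, 0.8, -0.2]
opening: 0.265
grasp_force: 58.8
```

```bash
python3 st.py
```

```text
err tool xy to target [-0.14  0.15] foot above plate mm -0.49 F tool [0.56 0.85 0.16] mom [-0.03 -0.03 -0.03] axis [-1.e-04  0.e+00 -1.e+00] 8.75 0.26475198469223815
```

>>> apply_moves(increments=[[[0, 0, 0.8], [0, 0, 0]], [[0, 0, 0.7], [0, 0, 0]], [[0, 0, 0], [0, 0, 0]], [[0, 0, 0], [0, 0, 0]]])

```text
time_s: 9.15
position: [0.4511, -0.1873, 0.0808]
ee_rot: [1.897, 2.504, 0.0]
wrist_force: [0.5, -0.8, -0.4]
opening: 0.262
grasp_force: 58.7
```

```bash
python3 st.py
```

```text
err tool xy to target [-0.02  0.03] foot above plate mm -1.84 F tool [-0.86  0.28  0.39] mom [-0.1  -0.22  0.01] axis [ 3.e-04 -2.e-04 -1.e+00] 9.15 0.26225182634535105
```

>>> apply_moves(increments=[[[0, 0, 0.8], [0, 0, 0]], [[0, 0, 0.8], [0, 0, 0]], [[0, 0, 0.8], [0, 0, 0]], [[0, 0, 0], [0, 0, 0]]])

```text
time_s: 9.55
position: [0.4511, -0.1874, 0.0783]
ee_rot: [1.897, 2.504, 0.0]
wrist_force: [1.3, -1.8, -0.0]
opening: 0.266
grasp_force: 58.7
```

```bash
python3 st.py
```

```text
err tool xy to target [0.02 0.04] foot above plate mm -4.31 F tool [-2.09  0.74  0.01] mom [-0.19 -0.36  0.02] axis [ 3.e-04 -2.e-04 -1.e+00] 9.55 0.2660089482094308
```

>>> apply_moves(increments=[[[-0.3, 0.1, 0.8], [0, 0, 0]], [[0, 0, 0.8], [0, 0, 0]], [[0, 0, 0.8], [0, 0, 0]], [[0, 0, 0.8], [0, 0, 0]], [[0, 0, 0.5], [0, 0, 0]], [[0, 0, 0], [0, 0, 0]]])

```text
time_s: 10.15
position: [0.4512, -0.1875, 0.0746]
ee_rot: [1.897, 2.504, -0.0]
wrist_force: [0.4, -1.5, 0.4]
opening: 0.267
grasp_force: 58.9
```

```bash
python3 st.py
```

```text
err tool xy to target [ 0.2  -0.02] foot above plate mm -7.96 F tool [-1.54  0.01 -0.45] mom [-0.08 -0.19  0.02] axis [ 0.e+00 -1.e-04 -1.e+00] 10.15 0.26676351141202354
```

>>> apply_moves(increments=[[[-0.2, 0, 1], [0, 0, 0]], [[0, 0, 1], [0, 0, 0]], [[0, 0, 1], [0, 0, 0]], [[0, 0, 0.5], [0, 0, 0]], [[0, 0, 0], [0, 0, 0]]])

```text
time_s: 10.65
position: [0.4513, -0.1877, 0.0716]
ee_rot: [1.897, 2.504, -0.0]
wrist_force: [-1.3, 0.4, 7.0]
opening: 0.263
grasp_force: 59.4
```

```bash
python3 st.py
```

```text
err tool xy to target [ 0.44 -0.13] foot above plate mm -11.0 F tool [ 0.75 -1.12 -7.02] mom [ 0.37  0.17 -0.05] axis [ 2.e-04 -3.e-04 -1.e+00] 10.65 0.26297418601303607
```

>>> apply_moves(increments=[[[0.1, -0.1, 1], [0, 0, 0]], [[0, 0, 1], [0, 0, 0]], [[0, 0, 1], [0, 0, 0]], [[0, 0, 1], [0, 0, 0]], [[0, 0, 1], [0, 0, 0]], [[0, 0, 1], [0, 0, 0]], [[0, 0, 0], [0, 0, 0]]])

```text
time_s: 11.35
position: [0.4513, -0.1877, 0.0656]
ee_rot: [1.897, 2.504, -0.0]
wrist_force: [-2.1, -0.2, 6.2]
opening: 0.263
grasp_force: 59.5
```

```bash
python3 st.py
```

```text
err tool xy to target [ 0.38 -0.06] foot above plate mm -17.03 F tool [ 0.43 -2.1  -6.24] mom [ 0.29  0.08 -0.02] axis [ 2.e-04 -4.e-04 -1.e+00] 11.35 0.2628715872056601
```

>>> apply_moves(increments=[[[0, -0.1, 0.8], [0, 0, 0]], [[0, 0, 0.8], [0, 0, 0]], [[0, 0, 0.6], [0, 0, 0]], [[0, 0, 0], [0, 0, 0]]])

```text
time_s: 11.75
position: [0.4513, -0.1877, 0.0635]
ee_rot: [1.897, 2.504, -0.0]
wrist_force: [-1.7, 0.7, 7.5]
opening: 0.265
grasp_force: 59.5
```

```bash
python3 st.py
```

```text
err tool xy to target [ 0.4  -0.05] foot above plate mm -19.13 F tool [ 1.15 -1.43 -7.47] mom [ 0.31  0.2  -0.04] axis [ 4.e-04 -5.e-04 -1.e+00] 11.75 0.2649546772351383
```

>>> apply_moves(increments=[[[0, 0, 0.5], [0, 0, 0]], [[0, 0, 0.4], [0, 0, 0]], [[0, 0, 0], [0, 0, 0]]])

```text
time_s: 12.05
position: [0.4513, -0.1877, 0.0626]
ee_rot: [1.897, 2.504, -0.0]
wrist_force: [-1.0, 0.4, 7.1]
opening: 0.268
grasp_force: 59.5
```

```bash
python3 st.py
```

```text
err tool xy to target [ 0.4  -0.06] foot above plate mm -20.0 F tool [ 0.67 -0.86 -7.14] mom [ 0.35  0.19 -0.03] axis [ 4.e-04 -5.e-04 -1.e+00] 12.05 0.26829492919889175
```

>>> apply_moves(increments=[[[0, 0, 0.3], [0, 0, 0]], [[0, 0, 0.2], [0, 0, 0]], [[0, 0, 0], [0, 0, 0]]])

```text
time_s: 12.35
position: [0.4513, -0.1878, 0.0624]
ee_rot: [1.897, 2.503, -0.0]
wrist_force: [-2.3, 1.3, 12.5]
opening: 0.269
grasp_force: 60.0
```

```bash
python3 st.py
```

```text
err tool xy to target [ 0.46 -0.11] foot above plate mm -20.19 F tool [  1.87  -1.9  -12.47] mom [0.65 0.4  0.01] axis [ 4.e-04 -7.e-04 -1.e+00] 12.35 0.26917461512236635
```

Hard stop felt: the force rose to 12.5 N at a depth of 20.2 mm. Next I'll release and retreat straight up.

>>> apply_moves(increments=[[[0, 0, -0.3], [0, 0, 0]], [[0, 0, 0], [0, 0, 0]], [[0, 0, 0], [0, 0, 0]], [[0, 0, 0], [0, 0, 0]], [[0, 0, 0], [0, 0, 0]], [[0, 0, 0], [0, 0, 0]], [[0, 0, 0], [0, 0, 0]], [[0, 0, 0], [0, 0, 0]]], hand=0)

```text
time_s: 13.15
position: [0.451, -0.1877, 0.0618]
ee_rot: [1.897, 2.504, -0.0]
wrist_force: [0.0, -0.7, -0.4]
opening: 1.0
grasp_force: 0.0
```

>>> apply_moves(increments=[[[0, 0, -5], [0, 0, 0]], [[0, 0, -15], [0, 0, 0]], [[0, 0, -30], [0, 0, 0]], [[0, 0, -40], [0, 0, 0]], [[0, 0, -40], [0, 0, 0]], [[0, 0, -20], [0, 0, 0]], [[0, 0, 0], [0, 0, 0]], [[0, 0, 0], [0, 0, 0]]])

```text
time_s: 13.95
position: [0.451, -0.1877, 0.212]
ee_rot: [1.897, 2.503, -0.0]
wrist_force: [0.5, 0.0, -1.0]
opening: 1.002
grasp_force: 0.0
```

```bash
python3 -c "
from h import *
grab('wrist','w4.png');print(readout.get_state()['position'])"
```

```text
[ 0.45054185 -0.18755458  0.21118951]
```

View pics/w4.png

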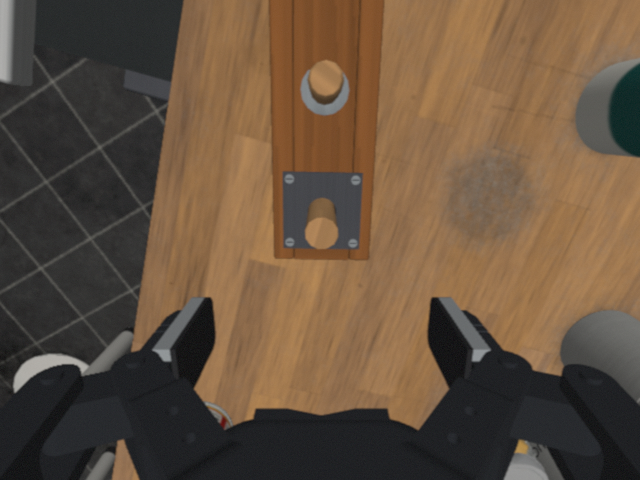

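The peg stands upright in the socket, with its top at (322,232), and the gripper is clear of it.

```bash
python3 -c "
from workcell import r
print(r.close_job())"
```

```text
the job is handed in; nothing more can be done
None
```

The peg is back in the end socket, pressed about 20 mm down to the hard stop with roughly 12 N at most, and let go; the last picture shows it upright with the gripper clear, and the job is handed in (no verdict was returned).

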